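# Stand the long brass column up against the bench stop

### The arm

A 6-joint arm with a two-finger parallel gripper is mounted at the origin on the work surface. World frame = base frame: x ahead of the robot, y to its left, z up, the work surface at z = 0. Lengths are in m, angles in rad, forces in N, time in s.
With the tool pointing down it reaches from about 0.3 to 0.775 m from the base axis. Payload 14.6 kg.
Tool frame: the origin (TCP) lies on the centre line of the jaws, within the pads' length; the fingertips stand 19 mm ahead of it and the grasp point (between the pads) is the TCP; z points along the fingers, y is the direction in which the jaws open and shut (so a half turn about z gives the same grasp; the last joint's range is limited). The gripper opens to 94 mm and grips with 3 to 60 N. Pads are 16 mm wide; open, the fingers measure 119 mm over their backs; the gripper's body (75 mm by 177 mm) begins 78 mm behind the grasp point.
Start: joints at [-1.353, 0.3, 1.521, -0, 1.321, -0.067], TCP at [0.155, -0.528, 0.204] pointing down, gripper open.
Joint ranges: [-3.03, 3.03], [-0.79, 2.21], [0.23, 2.52], [-1.04, 4.18], [0, 3.07], [-2.55, 2.55]. Speed limits (rad/s): [2.22, 2.22, 2.57, 3.14, 3.14, 3.14].

### API

Orientations are given as [roll, pitch, yaw] about the fixed x, y, z axes, in that order (R = Rz(yaw) Ry(pitch) Rx(roll)).
In Python, from station import ctrl gives the robot as it stands. The module is installed in compiled form; this text tells all that it offers.
- The arm moves only by the shell command python3 -m creep 'ROWS' [FORCE]. ROWS is a JSON object of lists of equal length, an entry for each row: "translation": the shift along the world's x, y, z in mm, a list of three; "yaw": the turn about the world's z in rad; "gripper": the closure in counts, from 0 (fully open) to 255 (shut). A call has 1 to 5 rows; each row is the pose to reach, as a shift and turn from the pose measured when the call began; what a row does not reach only later rows make up. A row lasts 1/12 s, in which the tool goes at most 41.7 mm and 7.16 degrees, less where a joint would pass 70% of its speed; a pose out of reach is approached as far as the arm can. A call with a gripper value outside its range is refused whole. The fingers move at their own pace and stop on an object; FORCE is the grip in N (left out, the last holds). Time passes only in rows, so rows that repeat a pose let the fingers close. It gives the time, the measured TCP pose, the force and the opening at its end, in the units of the state.
- ctrl.get_obs(): the state, without advancing time (a new reading comes with each control period).
- ctrl.camera(name): name is "scene" or "top"; returns a dict with "pixels" (480x640x3 uint8, red, green, blue), "depth" (480x640 float32, m along the optical axis (not along the pixel's ray), 0 where there is no reading), "fx", "fy", "cx", "cy" (pixels), "R" (3x3) and "t" (3): a world point X has camera coordinates R X + t. Camera axes: x right, y down, z forward; pixel columns grow to the right and rows downward; lengths in m; the calibration is good to about 2 mm. A picture is of the moment at which its call begins.
- ctrl.hand_in(): hands the job in, once; it reports no verdict.
The state is a dict: "time_s": time; "qpos": joint angles; "joint_vel": joint speeds; "tau": joint torques, N m; "ee_pos": TCP position; "eef_rot": TCP orientation; "force": force on the tool from outside, world axes, zero at the start; "moment": the same for the moment, N m; "grip_width": finger opening in m.
Only numpy, scipy, OpenCV 4.12 (cv2) and the standard library are available. Lean on these libraries where they do the work, as an engineer would, in place of code of your own. Each camera call takes 0.05 s, during which the arm holds its last target. There are 200 camera calls.

### The job

Two brass columns lie on the paper-covered polishing table, feet towards the wooden bench stop. Take the longer one, slide it along the table until its foot butts against the face of the stop, then raise its head, keeping the foot down on the table at the stop, until it stands upright there, and let go so that its head can be polished. Leave the shorter column lying where it is.

Things in the scene. Friction and masses are not known exactly. Their poses are not given: they have to be found in the camera images.
- column_center (a point): Centre of the longer brass column: a smooth cylinder 48 mm in diameter, 160 mm long, about 0.45 kg, flat ends, with a 10 mm long, 18 mm thick spigot on its head end only. The point is on the axis, 80 mm from the foot and 80 mm from the head's shoulder; x runs along the column from foot to head. It starts lying loose on the table (axis 24 mm up), beside the shorter column, on either side of it.
- column_foot (a point): Centre of the flat foot of the longer column, on its axis; axes as for column_center. At the start the foot points towards the stop and lies about 30 to 70 mm from its face, the column up to 0.2 rad off square to it. Held between rubbery finger pads it turns only stiffly about their closing line and creeps out of them if made to turn far: let the gripper lean over with the rising column.
- stop: Wooden bench stop, fixed to the table: a plain pale timber batten 280 mm long, 45 mm thick and 70 mm high, with two small blocks behind it. The origin is the middle of the lower edge of its flat upright face, at table height; x points out of the face, level, towards the columns; y runs along the face (140 mm to each side); z is up.
- short_center (a point): Centre of the shorter brass column, to be left alone: the same 48 mm diameter and the same look, but 105 mm long (plus the 10 mm spigot). Point on its axis, x from foot to head. It lies beside the longer one, their feet 150 to 190 mm apart along the stop.
Things that resemble listed ones, but are neither listed nor needed, are in the scene too. What is shaped like the part that bears column_center but purple is not meant.

How it is judged:
By the outcome, as a careful person would: the job done as asked, in the order asked, and still so for the second after the job is handed in, with the robot touching nothing.
It also fails if it takes over 42 s, if anything falls off the work surface, if the arm or the gripper's body presses on something with over 40 N, if the wrist force passes 120 N, or if a joint passes its speed limit or range.

## Working session

There is one attempt and no reset: what is moved stays moved. The work goes in short steps, Python scripts to look and compute and a shell command to move; the robot and the scene stay as the last step left them, time stands still between calls to the robot, and variables do not carry over. Pictures are saved under pics/ and viewed, about 8 in all and at most 12, crops included, and the job is handed in when it is done.

```bash
mkdir -p pics; cat > h.py <<'E'
import numpy as np, cv2
from station import ctrl
def shot(n):
    c=ctrl.camera(n); c['R']=np.array(c['R']);c['t']=np.array(c['t']); return c
def save(c,f,box=None,s=1):
    im=c['pixels'][:,:,::-1]
    if box: im=im[box[1]:box[3],box[0]:box[2]]
    cv2.imwrite('pics/'+f,cv2.resize(im,None,fx=s,fy=s))
def ray(c,u,v,z):
    d=c['R'].T@np.array([(u-c['cx'])/c['fx'],(v-c['cy'])/c['fy'],1]); o=-c['R'].T@c['t']
    return o+d*(z-o[2])/d[2]
def proj(c,X):
    p=c['R']@np.array(X)+c['t']; return np.array([c['fx']*p[0]/p[2]+c['cx'],c['fy']*p[1]/p[2]+c['cy']])
def cloud(c):
    v,u=np.mgrid[:480,:640]; d=c['depth']
    P=np.stack([(u-c['cx'])/c['fx']*d,(v-c['cy'])/c['fy']*d,d],-1)
    return (P-c['t'])@c['R']
E
python3 - <<'E'
from h import *
for n in('top','scene'):
    c=shot(n); save(c,n+'1.png'); print(n,-c['R'].T@c['t'],c['R'][2],c['fx'])
print(ctrl.get_obs())
E
```

```text
top [ 0.4141738  -0.01747177  0.90094979] [ 0.20510586  0.01081022 -0.97868009] 446.54584031705286
scene [ 1.19473893 -0.66407325  0.66300904] [-0.57793104  0.59448019 -0.5590966 ] 434.0397507978522
{'time_s': 0.1, 'qpos': array([-1.35261835e+00,  3.00452824e-01,  1.52148946e+00,  2.73455854e-05,
        1.32068435e+00, -6.65842424e-02]), 'joint_vel': array([ 0.0004266 , -0.00222203, -0.00098369,  0.00019105, -0.0012847 ,
       -0.00116824]), 'tau': array([ 1.83125398e-03, -5.32637000e+01, -3.53281510e+01,  7.09882937e-02,
        2.34444276e-02, -4.46721367e-05]), 'ee_pos': array([ 0.15447546, -0.52763019,  0.20303511]), 'eef_rot': array([-3.14056272e+00, -9.52252649e-05,  2.84755383e-01]), 'force': array([ 0.45465139,  0.5472585 , -1.1806372 ]), 'moment': array([-0.06892301,  0.02108551,  0.06417458]), 'grip_width': 0.0941248287537929}
```

View pics/top1.png

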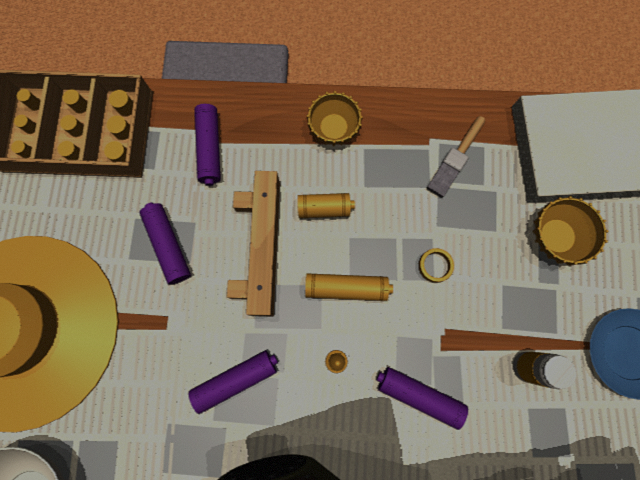

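View pics/scene1.png

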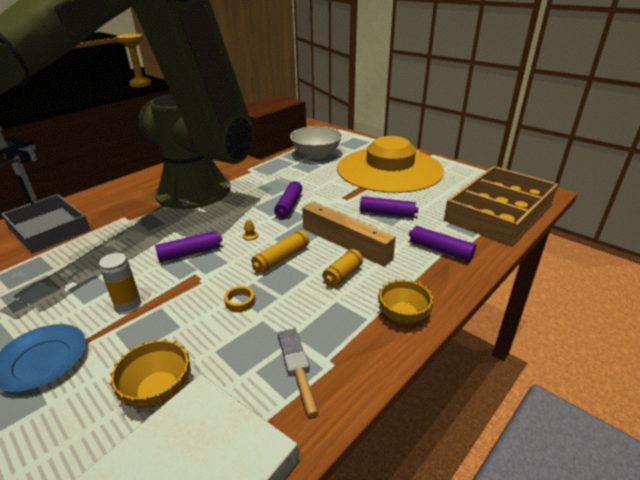

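```bash
cat > meas.py <<'E'
from h import *
def col(c,box):
    P=cloud(c); hsv=cv2.cvtColor(c['pixels'],cv2.COLOR_RGB2HSV)
    m=cv2.inRange(hsv,(12,110,60),(32,255,255))
    b=np.zeros_like(m); b[box[1]:box[3],box[0]:box[2]]=1
    m=(m>0)&(b>0)&(c['depth']>0)
    return m,P
if __name__=='__main__':
    c=shot('top'); save(c,'crop1.png',(220,160,420,330),4)
    for n,box in(('long',(295,262,402,312)),('short',(290,185,365,228))):
        m,P=col(c,box); Q=P[m]; Q=Q[Q[:,2]>0.03]
        r=cv2.minAreaRect(np.argwhere(m)[:,::-1].astype(np.float32)); 
        ctr=Q[:,:2].mean(0); w,V=np.linalg.eigh(np.cov(Q[:,:2].T)); a=V[:,1]; a=a*np.sign(-a[1]) 
        s=(Q[:,:2]-ctr)@a; wd=(Q[:,:2]-ctr)@V[:,0]
        print(n,m.sum(),'zmax',np.percentile(Q[:,2],[50,95]),'ctr',ctr,'axis',a,'ends',np.percentile(s,[0.5,99.5]),np.percentile(wd,[1,99]),r)
        for e in np.percentile(s,[0.5,99.5]): print(ctr+a*e)
    for u,v in((277,172),(272,315),(306,286),(393,289),(348,287)):
        print((u,v),P[v,u],ray(c,u,v,0),ray(c,u,v,.024))
    S=P[165:320,225:285].reshape(-1,3); T=S[(S[:,2]>.06)&(S[:,2]<.08)]; print(len(T),T.min(0),T.max(0))
    r=cv2.minAreaRect(T[:,:2].astype(np.float32)*1000);print(r,cv2.boxPoints(r))
E
python3 meas.py
```

```text
long 2000 zmax [0.04544039 0.04989358] ctr [ 0.5016657  -0.07029885] axis [-0.0018242  -0.99999834] ends [-0.08000397  0.08535159] [-0.02361249  0.0212838 ] ((348.636474609375, 286.79302978515625), (87.09138488769531, 23.893266677856445), 2.436648368835449)
[0.50181164 0.00970499]
[ 0.50151   -0.1556503]
short 1186 zmax [0.04529131 0.04970918] ctr [ 0.66295416 -0.01995693] axis [ 0.08094321 -0.99671871] ends [-0.05257859  0.05826414] [-0.02483325  0.01935132] ((325.8905944824219, 204.7643585205078), (22.302165985107422, 56.4748420715332), 87.70938873291016)
[0.65869828 0.03244914]
[ 0.66767025 -0.07802989]
(277, 172) [7.43584184e-01 8.32374700e-02 4.84771846e-04] [0.74376152 0.08329169 0.        ] [0.73498178 0.08060749 0.024     ]
(272, 315) [0.44286215 0.07294988 0.0241078 ] [0.4436509  0.07543593 0.        ] [0.44286568 0.072961   0.024     ]
(306, 286) [0.49912005 0.00893984 0.04925062] [0.50403218 0.01046712 0.        ] [0.50163848 0.00972287 0.024     ]
(393, 289) [ 0.50487058 -0.16436572  0.00259084] [ 0.50513215 -0.16478936  0.        ] [ 0.50270915 -0.16086503  0.024     ]
(348, 287) [ 0.50051266 -0.07111899  0.04888083] [ 0.50546568 -0.07419658  0.        ] [ 0.50303379 -0.07268551  0.024     ]
3473 [0.44086933 0.07284624 0.0602145 ] [0.72054418 0.12136025 0.07656811]
((580.5081787109375, 97.21186828613281), (279.5578308105469, 45.46603012084961), 0.7954264283180237) [[440.42712 118.00223]
 [441.05835  72.54059]
 [720.58923  76.42151]
 [719.958   121.88315]]
```

View pics/crop1.png

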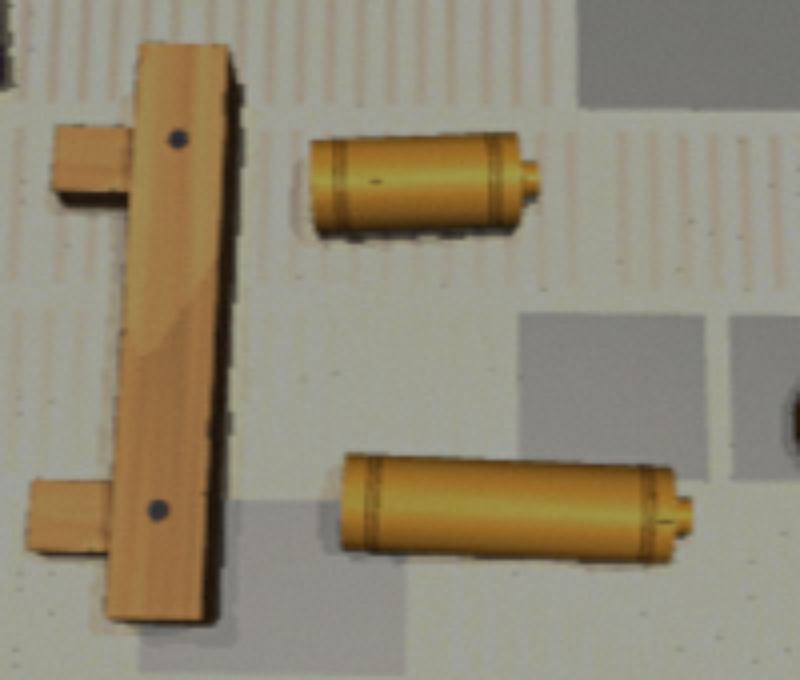

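```bash
python3 -m creep '{"translation":[[26,30,0],[52,60,0],[78,90,0],[104,120,0],[130,150,0]],"yaw":[0.11,0.22,0.33,0.44,0.55],"gripper":[0,0,0,0,0]}' 
python3 -m creep '{"translation":[[26,30,0],[52,60,0],[78,90,0],[104,120,0],[130,150,0]],"yaw":[0.11,0.22,0.33,0.44,0.55],"gripper":[0,0,0,0,0]}' 
```

```text
time_s: 0.57
ee_pos: [0.2852, -0.376, 0.203]
eef_rot: [-3.141, -0.0, 0.84]
force: [0.4, -0.4, 0.3]
grip_width: 0.094
time_s: 0.98
ee_pos: [0.4161, -0.2242, 0.2031]
eef_rot: [-3.141, -0.0, 1.395]
force: [0.1, -0.9, -0.0]
grip_width: 0.094
```

```bash
python3 -m creep '{"translation":[[25,30,0],[50,60,-20],[75,90,-40],[86,104,-60],[86,104,-70]],"yaw":[0.1,0.18,0.18,0.18,0.18],"gripper":[0,0,0,0,0]}' 
python3 - <<'E'
from h import *
c=shot('top'); save(c,'t2.png',(240,180,440,340),3)
d=shot('scene'); save(d,'s2.png',(200,130,440,310),3)
cv2.imwrite('pics/two.png',np.vstack([cv2.resize(cv2.imread('pics/t2.png'),(400,320)),cv2.resize(cv2.imread('pics/s2.png'),(400,280))]))
E
```

```text
time_s: 1.4
ee_pos: [0.5029, -0.1169, 0.1303]
eef_rot: [-3.138, -0.001, 1.579]
force: [-0.5, -0.2, 0.2]
grip_width: 0.0939
```

View pics/two.png

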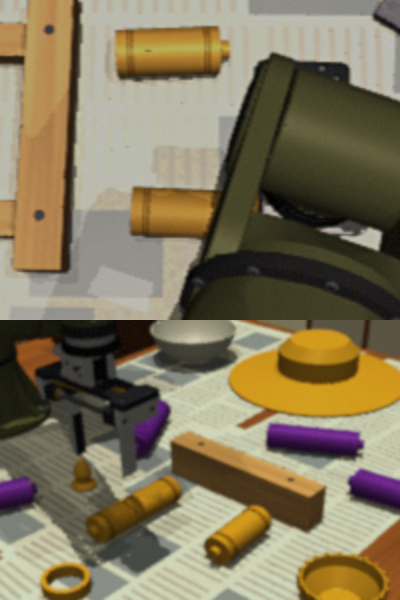

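```bash
python3 -m creep '{"translation":[[0,-3,-35],[0,-3,-70],[0,-3,-95],[0,-3,-104],[0,-3,-104]],"yaw":[0,0,0,0,0],"gripper":[0,0,0,0,60]}' 12
python3 -m creep '{"translation":[[0,0,0],[0,0,0],[0,0,0],[0,0,0],[0,0,0]],"yaw":[0,0,0,0,0],"gripper":[200,200,200,200,200]}' 12
python3 -m creep '{"translation":[[0,0,0],[0,0,0],[0,0,0]],"yaw":[0,0,0],"gripper":[200,200,200]}' 12
```

```text
time_s: 1.92
ee_pos: [0.5003, -0.1233, 0.0265]
eef_rot: [-3.135, -0.002, 1.575]
force: [0.3, 0.5, -0.4]
grip_width: 0.0904
time_s: 2.33
ee_pos: [0.5007, -0.1234, 0.0273]
eef_rot: [-3.136, -0.001, 1.575]
force: [1.6, -0.3, -0.4]
grip_width: 0.0573
time_s: 2.58
ee_pos: [0.5014, -0.1235, 0.0279]
eef_rot: [-3.138, -0.001, 1.575]
force: [1.7, -0.0, 4.1]
grip_width: 0.0451
```

```bash
python3 -m creep '{"translation":[[0,12,-1],[0,24,-1],[0,36,-1],[-1,46,-1],[-1,56,-1]],"yaw":[0.01,0.01,0.01,0.01,0.01],"gripper":[200,200,200,200,200]}' 12
python3 -m creep '{"translation":[[0,2,0],[0,4,0],[0,6,0],[0,6,0]],"yaw":[0,0,0,0],"gripper":[200,200,200,200]}' 12
python3 -m creep '{"translation":[[0,2,0],[0,4,0],[0,4,0]],"yaw":[0,0,0],"gripper":[200,200,200]}' 12
python3 - <<'E'
from h import *
c=shot('top'); save(c,'t3.png',(240,180,400,340),3)
E
```

```text
time_s: 3.0
ee_pos: [0.5011, -0.0679, 0.0279]
eef_rot: [-3.14, 0.001, 1.586]
force: [0.9, -7.9, 7.9]
grip_width: 0.0454
time_s: 3.33
ee_pos: [0.5011, -0.062, 0.0279]
eef_rot: [-3.14, 0.001, 1.586]
force: [-0.1, -1.8, 3.0]
grip_width: 0.0457
time_s: 3.58
ee_pos: [0.5013, -0.0592, 0.0281]
eef_rot: [-3.14, 0.003, 1.586]
force: [-1.2, -12.3, 3.8]
grip_width: 0.0452
```

View pics/t3.png

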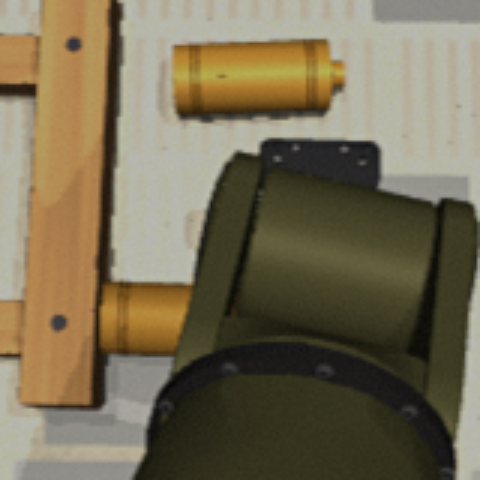

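```bash
python3 -m creep '{"translation":[[0,-1,9],[0,-1.5,18],[0,-1.3,27],[0,-0.4,35.5],[0,1.2,43.5]],"yaw":[0,0,0,0,0],"gripper":[200,200,200,200,200]}' 8
cat > v.py <<'E'
import sys
from h import *
d=shot('scene'); save(d,sys.argv[1],(220,130,420,280),4)
o=ctrl.get_obs(); print(o['ee_pos'],o['force'],o['moment'],o['time_s'])
E
python3 v.py s4.png
```

```text
time_s: 4.05
ee_pos: [0.5015, -0.0579, 0.0729]
eef_rot: [-3.141, 0.003, 1.586]
force: [-0.3, 0.6, 0.2]
grip_width: 0.0255
[ 0.50222706 -0.05774625  0.07428169] [ 0.6212404  -0.4298116   2.09947296] [-0.0348221  -0.13656208 -0.0005378 ] 4.1
```

View pics/s4.png

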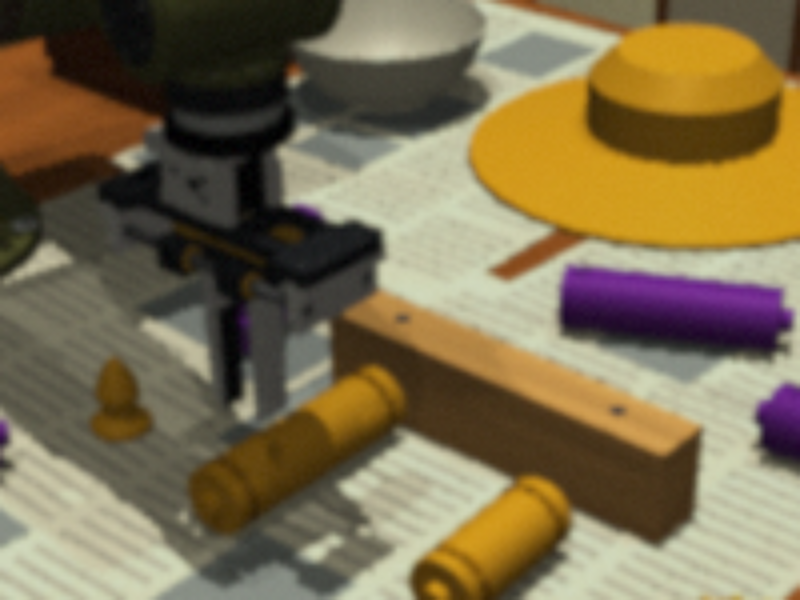

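```bash
python3 -m creep '{"translation":[[0,0,15],[0,0,15],[0,0,15],[0,0,15],[0,0,15]],"yaw":[0,0,0,0,0],"gripper":[0,0,0,0,0]}' 25
python3 - <<'E'
from h import *
from meas import col
c=shot('top'); m,P=col(c,(270,262,320,312)); Q=P[m];Q=Q[(Q[:,2]>.03)&(Q[:,1]<.075)]
print(len(Q),Q[:,1].max(),np.percentile(Q[:,0],[1,99]))
d=shot('scene'); 
o=ctrl.get_obs(); print(o['ee_pos'],o['grip_width'],o['time_s'])
E
```

```text
time_s: 4.52
ee_pos: [0.5019, -0.0577, 0.0885]
eef_rot: [3.141, 0.003, 1.586]
force: [0.2, -0.0, 0.4]
grip_width: 0.0518
747 0.07493721021778428 [0.4481134  0.52625675]
[ 0.50193879 -0.05770906  0.0886518 ] 0.059816019835648986 4.6167
```

```bash
python3 -m creep '{"translation":[[0,-1,0],[0,-2,0],[0,-2,0],[0,-2,-10],[0,-2,-20]],"yaw":[0,0,0,0,0],"gripper":[0,0,0,0,0]}' 25
python3 -m creep '{"translation":[[0,0,-20],[0,0,-35],[0,0,-46],[0,0,-46],[0,0,-46]],"yaw":[0,0,0,0,0],"gripper":[0,0,0,200,200]}' 25
python3 -m creep '{"translation":[[0,0,0],[0,0,0],[0,0,0],[0,0,0],[0,0,0]],"yaw":[0,0,0,0,0],"gripper":[255,255,255,255,255]}' 25
python3 -m creep '{"translation":[[0,0,0],[0,0,0],[0,0,0],[0,0,0],[0,0,0]],"yaw":[0,0,0,0,0],"gripper":[255,255,255,255,255]}' 25
```

```text
time_s: 5.03
ee_pos: [0.5021, -0.0598, 0.0681]
eef_rot: [3.14, 0.003, 1.586]
force: [-0.6, -0.5, -1.0]
grip_width: 0.092
time_s: 5.45
ee_pos: [0.5018, -0.0597, 0.0215]
eef_rot: [3.141, 0.003, 1.586]
force: [0.7, 0.2, 0.6]
grip_width: 0.0844
time_s: 5.87
ee_pos: [0.502, -0.0597, 0.0219]
eef_rot: [3.141, 0.003, 1.586]
force: [0.4, 0.3, 0.7]
grip_width: 0.0508
time_s: 6.28
ee_pos: [0.5019, -0.0597, 0.0219]
eef_rot: [3.141, 0.003, 1.586]
force: [-1.1, -0.4, -0.0]
grip_width: 0.0468
```

```bash
python3 -m creep '{"translation":[[0,-1.5,5],[0,-1.5,9],[0,-2.3,14],[0,-2.3,18],[0,-2.3,18]],"yaw":[0,0,0,0,0],"gripper":[255,255,255,255,255]}' 25
python3 v.py s5.png
```

```text
time_s: 6.7
ee_pos: [0.5024, -0.0622, 0.0409]
eef_rot: [3.14, 0.003, 1.586]
force: [0.5, -0.1, -2.9]
grip_width: 0.0468
[ 0.50223057 -0.06213838  0.04044744] [ 0.23411989 -0.58604797 -4.36204292] [-0.21299862 -0.06649176 -0.02811405] 6.75
```

View pics/s5.png

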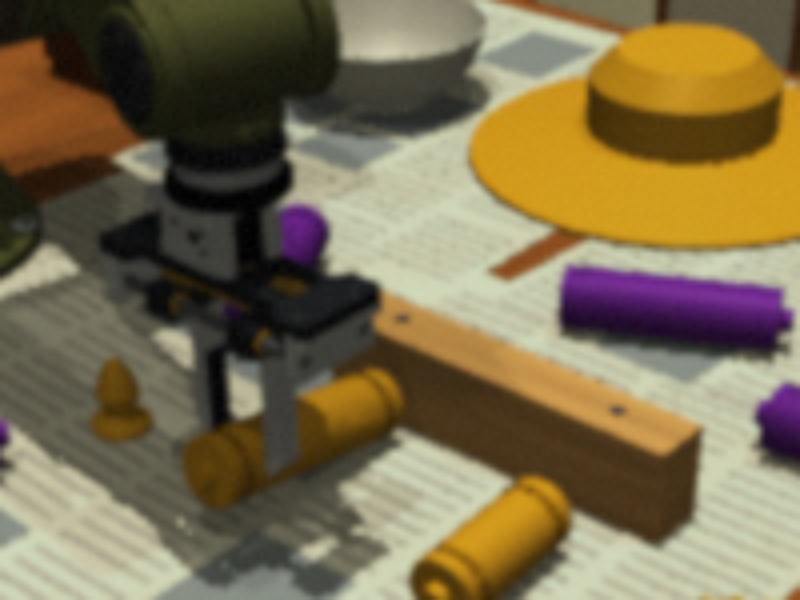

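```bash
for f in 18; do python3 -m creep '{"translation":[[0,0,0],[0,0,0]],"yaw":[0,0],"gripper":[255,255]}' 18; done
python3 - <<'E'
from station import ctrl
o=ctrl.get_obs(); print(o['force'],o['moment'])
E
python3 -m creep '{"translation":[[0,0,0],[0,0,0],[0,0,0]],"yaw":[0,0,0],"gripper":[255,255,255]}' 14
python3 - <<'E'
from station import ctrl
o=ctrl.get_obs(); print(o['force'],o['moment'])
E
python3 v.py s6.png
```

```text
time_s: 6.92
ee_pos: [0.5022, -0.0621, 0.0404]
eef_rot: [3.14, 0.003, 1.586]
force: [-0.0, -0.8, -4.3]
grip_width: 0.0473
[-0.03739572 -0.79901673 -4.25824549] [-0.24084972 -0.03419549  0.02203625]
time_s: 7.17
ee_pos: [0.5022, -0.0621, 0.0403]
eef_rot: [3.14, 0.003, 1.586]
force: [0.2, -0.4, -3.6]
grip_width: 0.0474
[ 0.22623117 -0.36706496 -3.55726922] [-0.19800003 -0.02942857  0.02386213]
[ 0.50216025 -0.06214559  0.04032576] [-0.78368678 -1.15525634 -2.7154008 ] [-0.18942767 -0.11629196 -0.02205311] 7.2167
```

View pics/s6.png

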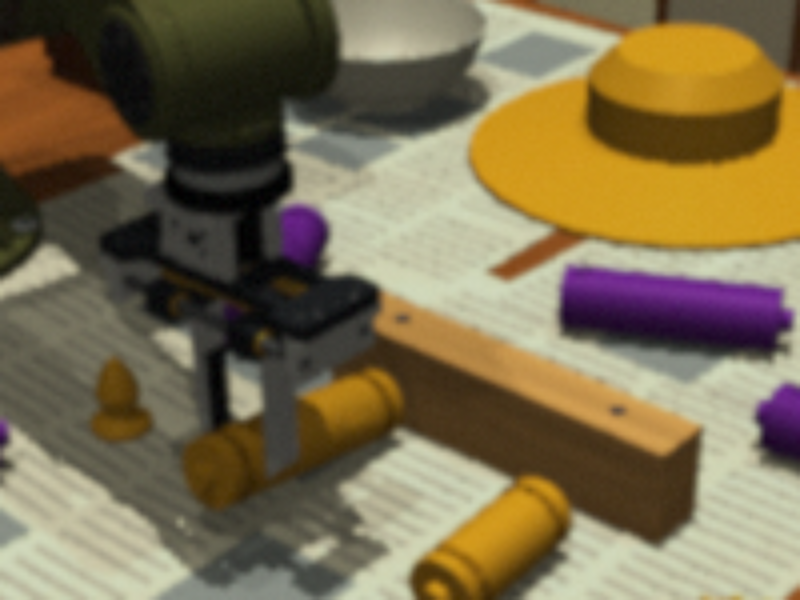

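```bash
cat > ang.py <<'E'
from h import *
def tilt(show=True):
    o=ctrl.get_obs(); out=[]
    for n in ('scene','top'):
        c=shot(n); P=cloud(c); hsv=cv2.cvtColor(c['pixels'],cv2.COLOR_RGB2HSV)
        m=cv2.inRange(hsv,(12,120,30),(30,255,255))>0
        m=cv2.erode(m.astype(np.uint8),np.ones((3,3)))>0
        m&=(abs(P[...,0]-.502)<.03)&(P[...,1]<.069)&(P[...,1]>-.12)&(P[...,2]>.005)&(P[...,2]<.2)&(c['depth']>0)
        Q=P[m]
        # cylinder fit r=24 with known x-centre free: minimise dist to axis in the y-z tilt
        from scipy.optimize import least_squares
        def f(p):
            a=np.array([p[3],-np.cos(p[2]),np.sin(p[2])]);a/=np.linalg.norm(a)
            d=Q-np.array([p[0],0.0,p[1]]) if p[2]<.9 else Q-np.array([p[0],p[1],.08])
            return np.linalg.norm(d-np.outer(d@a,a),axis=1)-.024
        best=min((least_squares(f,[.502,.04 if t<.9 else .04,t,0],loss='soft_l1',f_scale=.002) for t in (0.1,.5,.8,1.0,1.3,1.5)),key=lambda r:r.cost)
        p=best.x; print(n,len(Q),'x0 %.4f off %.4f tilt %.1f deg skew %.3f'%(p[0],p[1],np.degrees(p[2]),p[3]),'rms mm %.2f'%(1000*np.sqrt(2*best.cost/len(Q))), 'y %.3f..%.3f zmax %.3f zmin %.3f'%(Q[:,1].min(),Q[:,1].max(),Q[:,2].max(),Q[:,2].min()))
    print(o['ee_pos'].round(4),o['force'].round(1),o['moment'].round(2),o['grip_width'].round(4),o['time_s'])
tilt()
E
python3 ang.py
```

```text
scene 669 x0 0.5005 off 0.0331 tilt 8.4 deg skew 0.004 rms mm 2.99 y -0.110..0.065 zmax 0.173 zmin 0.024
top 480 x0 0.5010 off 0.0333 tilt 8.8 deg skew 0.011 rms mm 1.12 y 0.012..0.059 zmax 0.057 zmin 0.035Traceback (most recent call last):
  File "ang.py", line 19, in <module>
    tilt()
    ~~~~^^
  File "ang.py", line 18, in tilt
    print(o['ee_pos'].round(4),o['force'].round(1),o['moment'].round(2),o['grip_width'].round(4),o['time_s'])
                                                                        ^^^^^^^^^^^^^^^^^^^^^
AttributeError: 'float' object has no attribute 'round'
```

```bash
sed -i "s/o\['grip_width'\].round(4)/round(o['grip_width'],4)/" ang.py
python3 -m creep '{"translation":[[0,0,4.5],[0,0,9],[0,0,13],[0,0.3,17.5],[0,1.4,26]],"yaw":[0,0,0,0,0],"gripper":[255,255,255,255,255]}' 14; python3 ang.py
```

```text
time_s: 7.73
ee_pos: [0.5018, -0.0607, 0.0665]
eef_rot: [3.141, 0.003, 1.586]
force: [0.6, 0.5, -3.2]
grip_width: 0.0469
scene 667 x0 0.5003 off 0.0437 tilt 21.0 deg skew 0.004 rms mm 3.50 y -0.108..0.062 zmax 0.199 zmin 0.022
top 412 x0 0.5017 off 0.0442 tilt 22.6 deg skew 0.009 rms mm 1.09 y -0.027..0.057 zmax 0.081 zmin 0.035
[ 0.5018 -0.0607  0.0665] [ 0.6  0.5 -3.2] [ 0.03 -0.06 -0.  ] 0.0469 7.7333
```

```bash

python3 -m creep '{"translation":[[0,1.8,8],[0,4.3,15.6],[0,7.3,23],[0,11,30],[0,15.3,36]],"yaw":[0,0,0,0,0],"gripper":[255,255,255,255,255]}' 14; python3 ang.py
```

```text
time_s: 8.25
ee_pos: [0.503, -0.0451, 0.1049]
eef_rot: [3.137, 0.004, 1.586]
force: [-0.0, -0.2, -5.1]
grip_width: 0.0469
scene 674 x0 0.5018 off 0.0564 tilt 43.4 deg skew -0.005 rms mm 3.11 y -0.088..0.054 zmax 0.145 zmin 0.016
top 74 x0 0.5049 off 0.0562 tilt 45.2 deg skew -0.071 rms mm 0.88 y -0.005..0.014 zmax 0.094 zmin 0.069
[ 0.503  -0.0451  0.1049] [-0.  -0.2 -5.1] [ 0.03 -0.05  0.01] 0.0469 8.25
```

```bash
python3 v.py s7.png
```

```text
[ 0.5033438  -0.04544261  0.10473098] [ 0.53047733 -3.21951215  0.29842578] [-0.72405062 -0.13732259 -0.01660664] 8.4
```

View pics/s7.png

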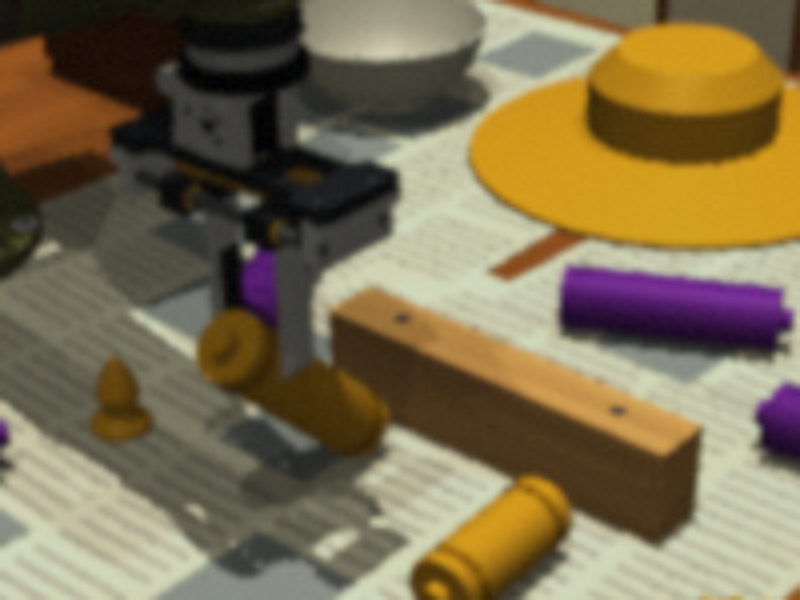

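```bash
python3 ang.py; python3 - <<'E'
from h import *
c=shot('scene')
for X in [(.5,.0734,0),(.5,.0734,.024),(.526,.0734,.0175),(.526,.0400,0),(.44,.0734,0),(.72,.0764,0)]:
    p=proj(c,X); print(X,(p-[220,130])*4)
o=ctrl.get_obs();print(o['force'],o['moment'])
E
```

```text
scene 679 x0 0.5022 off 0.0553 tilt 43.8 deg skew -0.007 rms mm 3.08 y -0.088..0.051 zmax 0.147 zmin 0.015
top 74 x0 0.5026 off 0.0539 tilt 45.9 deg skew 0.003 rms mm 0.91 y -0.007..0.050 zmax 0.097 zmin 0.036
[ 0.5033 -0.0454  0.1047] [ 0.5 -3.2  0.3] [-0.72 -0.14 -0.02] 0.0471 8.4
(0.5, 0.0734, 0) [390.84639992 423.76952003]
(0.5, 0.0734, 0.024) [390.21762628 394.65028752]
(0.526, 0.0734, 0.0175) [418.39632403 416.02057712]
(0.526, 0.04, 0) [385.70939977 457.96556724]
(0.44, 0.0734, 0) [329.28948824 393.6911494 ]
(0.72, 0.0764, 0) [653.08853211 548.33628125]
[ 0.32707491 -2.28716173  1.30638926] [-0.76816885 -0.25056106 -0.02359589]
```

```bash

python3 -m creep '{"translation":[[0,3,2],[0,6,2],[0,9,2],[0,12,2],[0,14,2]],"yaw":[0,0,0,0,0],"gripper":[255,255,255,255,255]}' 14; python3 ang.py
```

```text
time_s: 8.97
ee_pos: [0.5044, -0.0326, 0.1077]
eef_rot: [3.134, 0.007, 1.586]
force: [0.5, -10.7, 15.9]
grip_width: 0.0464
scene 687 x0 0.5024 off 0.0616 tilt 48.0 deg skew 0.007 rms mm 3.09 y -0.080..0.051 zmax 0.150 zmin 0.014
top 80 x0 0.5039 off 0.0617 tilt 51.2 deg skew 0.032 rms mm 0.73 y 0.013..0.031 zmax 0.083 zmin 0.057
[ 0.5044 -0.0326  0.1077] [  0.5 -10.7  15.9] [-2.19  0.19  0.01] 0.0464 8.9667
```

```bash

python3 -m creep '{"translation":[[0,0,3],[0,0,6],[0,0,6]],"yaw":[0,0,0],"gripper":[255,255,255]}' 14; python3 ang.py
```

```text
time_s: 9.32
ee_pos: [0.5042, -0.032, 0.1137]
eef_rot: [3.134, 0.006, 1.586]
force: [0.1, -0.7, -2.0]
grip_width: 0.0461
scene 708 x0 0.5021 off -0.0160 tilt 53.6 deg skew 0.011 rms mm 3.04 y -0.079..0.046 zmax 0.158 zmin 0.013
top 94 x0 0.5023 off 0.0565 tilt 51.6 deg skew -0.019 rms mm 0.80 y 0.013..0.034 zmax 0.080 zmin 0.048
[ 0.5042 -0.032   0.1137] [ 0.1 -0.7 -2. ] [-0.2  -0.04  0.06] 0.0461 9.3167
```

```bash

python3 -m creep '{"translation":[[0,3,1],[0,6,1],[0,9,1],[0,12,1],[0,12,1]],"yaw":[0,0,0,0,0],"gripper":[255,255,255,255,255]}' 16; python3 ang.py;  python3 v.py s8.png
```

```text
time_s: 9.83
ee_pos: [0.5054, -0.0202, 0.116]
eef_rot: [3.13, 0.007, 1.586]
force: [-0.3, -4.8, 10.9]
grip_width: 0.0453
scene 740 x0 0.5030 off -0.0080 tilt 59.1 deg skew 0.024 rms mm 2.95 y -0.068..0.043 zmax 0.163 zmin 0.012
top 72 x0 0.4997 off 0.0577 tilt 51.6 deg skew -0.083 rms mm 1.00 y 0.031..0.046 zmax 0.062 zmin 0.033
[ 0.5054 -0.0202  0.116 ] [-0.3 -4.8 10.9] [-1.16 -0.05 -0.04] 0.0453 9.8333
[ 0.50540563 -0.02046331  0.11592819] [-0.17814786 -4.26784361 11.87685964] [-1.14969237e+00 -9.43269862e-02 -4.85922377e-04] 9.9833
```

View pics/s8.png

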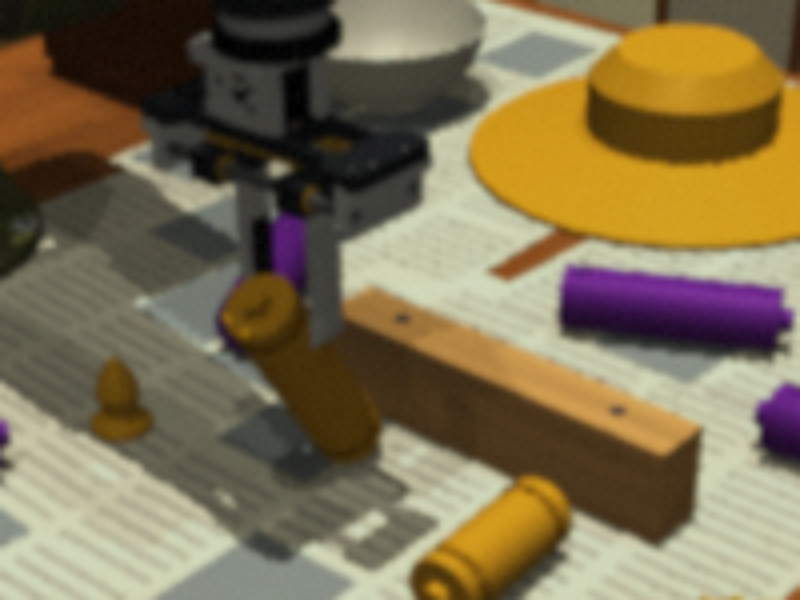

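```bash

python3 -m creep '{"translation":[[0,0,0],[0,0,2],[0,0,4.5],[0,0,5.5],[0,0,5.5]],"yaw":[0,0,0,0,0],"gripper":[255,255,255,255,255]}' 25
python3 -m creep '{"translation":[[0,3,0.5],[0,6,0.5],[0,9,0.5],[0,12,0.5],[0,12,0.5]],"yaw":[0,0,0,0,0],"gripper":[255,255,255,255,255]}' 25; python3 ang.py
```

```text
time_s: 10.4
ee_pos: [0.5053, -0.0203, 0.1214]
eef_rot: [3.131, 0.007, 1.586]
force: [-0.9, 0.4, -4.8]
grip_width: 0.0454
time_s: 10.82
ee_pos: [0.5052, -0.0076, 0.1218]
eef_rot: [3.131, 0.007, 1.587]
force: [-0.6, -0.1, -4.3]
grip_width: 0.0452
scene 721 x0 0.5026 off 0.0118 tilt 55.7 deg skew 0.029 rms mm 3.02 y -0.056..0.065 zmax 0.166 zmin 0.021
top 97 x0 0.5031 off 0.0104 tilt 55.5 deg skew 0.029 rms mm 0.66 y 0.047..0.067 zmax 0.069 zmin 0.039
[ 0.5052 -0.0076  0.1218] [-0.6 -0.1 -4.3] [-0.05 -0.06 -0.  ] 0.0452 10.8167
```

```bash

python3 -m creep '{"translation":[[0,1,-3],[0,2,-5],[0,3,-7],[0,3,-7]],"yaw":[0,0,0,0],"gripper":[255,255,255,255]}' 25; python3 ang.py
```

```text
time_s: 11.25
ee_pos: [0.5053, -0.0052, 0.1147]
eef_rot: [3.131, 0.008, 1.587]
force: [-0.7, -0.6, -1.9]
grip_width: 0.0447
scene 708 x0 0.5028 off 0.0087 tilt 56.1 deg skew 0.025 rms mm 3.01 y -0.054..0.064 zmax 0.161 zmin 0.013
top 71 x0 0.5030 off 0.0073 tilt 55.8 deg skew 0.027 rms mm 0.64 y 0.052..0.068 zmax 0.057 zmin 0.031
[ 0.5053 -0.0052  0.1147] [-0.7 -0.6 -1.9] [-0.34  0.02  0.05] 0.0447 11.25
```

```bash

python3 -m creep '{"translation":[[0,5,2],[0,10,3.7],[0,15,4.8],[0,20,5.7],[0,22,5.7]],"yaw":[0,0,0,0,0],"gripper":[255,255,255,255,255]}' 14; python3 ang.py
```

```text
time_s: 11.77
ee_pos: [0.5055, 0.0176, 0.1211]
eef_rot: [3.13, 0.008, 1.587]
force: [-0.7, -2.9, 2.6]
grip_width: 0.045
scene 777 x0 0.5036 off 0.0238 tilt 67.8 deg skew 0.021 rms mm 2.78 y -0.029..0.065 zmax 0.170 zmin 0.010
top 13 x0 0.6176 off 0.0148 tilt 81.4 deg skew -1.425 rms mm 0.39 y -0.021..-0.018 zmax 0.166 zmin 0.151
[0.5055 0.0176 0.1211] [-0.7 -2.9  2.6] [-0.67  0.17  0.08] 0.045 11.7667
```

```bash

python3 -m creep '{"translation":[[0,5.5,1.5],[0,11,1.5],[0,17,1.5],[0,23,1],[0,24,1]],"yaw":[0,0,0,0,0],"gripper":[255,255,255,255,255]}' 12; python3 ang.py
```

```text
time_s: 12.28
ee_pos: [0.5057, 0.0424, 0.1222]
eef_rot: [3.129, 0.007, 1.588]
force: [-0.6, 1.0, 2.7]
grip_width: 0.0429
scene 838 x0 0.5043 off 0.0365 tilt 79.2 deg skew 0.017 rms mm 2.54 y -0.006..0.066 zmax 0.173 zmin 0.008ang.py:17: RuntimeWarning: invalid value encountered in scalar divide
  p=best.x; print(n,len(Q),'x0 %.4f off %.4f tilt %.1f deg skew %.3f'%(p[0],p[1],np.degrees(p[2]),p[3]),'rms mm %.2f'%(1000*np.sqrt(2*best.cost/len(Q))), 'y %.3f..%.3f zmax %.3f zmin %.3f'%(Q[:,1].min(),Q[:,1].max(),Q[:,2].max(),Q[:,2].min()))
Traceback (most recent call last):
  File "ang.py", line 19, in <module>
    tilt()
    ~~~~^^
  File "ang.py", line 17, in tilt
    p=best.x; print(n,len(Q),'x0 %.4f off %.4f tilt %.1f deg skew %.3f'%(p[0],p[1],np.degrees(p[2]),p[3]),'rms mm %.2f'%(1000*np.sqrt(2*best.cost/len(Q))), 'y %.3f..%.3f zmax %.3f zmin %.3f'%(Q[:,1].min(),Q[:,1].max(),Q[:,2].max(),Q[:,2].min()))
                                                                                                                                                                                                ~~~~~~~~~~^^
ValueError: zero-size array to reduction operation minimum which has no identity
```

```bash

python3 -m creep '{"translation":[[0,0,0],[0,0,0],[0,0,0],[0,0,0]],"yaw":[0,0,0,0],"gripper":[255,255,255,255]}' 3; sed -i "s/('scene','top')/('scene',)/" ang.py; python3 ang.py
```

```text
time_s: 12.72
ee_pos: [0.5057, 0.0417, 0.1222]
eef_rot: [3.129, 0.007, 1.588]
force: [0.8, -0.1, 0.1]
grip_width: 0.0437
scene 845 x0 0.5044 off 0.0361 tilt 79.1 deg skew 0.019 rms mm 2.57 y -0.005..0.067 zmax 0.173 zmin 0.008
[0.5057 0.0417 0.1222] [ 0.8 -0.1  0.1] [ 0.1  -0.14  0.07] 0.0437 12.7167
```

```bash

python3 -m creep '{"translation":[[0,0,0],[0,0,0],[0,0,0],[0,0,0],[0,0,0]],"yaw":[0,0,0,0,0],"gripper":[130,126,122,118,114]}' 3; python3 ang.py; python3 v.py s9.png
```

```text
time_s: 13.18
ee_pos: [0.5056, 0.0417, 0.1221]
eef_rot: [3.13, 0.007, 1.588]
force: [0.0, -0.0, -0.8]
grip_width: 0.0516
scene 854 x0 0.5035 off 0.0362 tilt 78.9 deg skew 0.007 rms mm 2.55 y -0.005..0.068 zmax 0.174 zmin 0.007
[0.5056 0.0417 0.1221] [ 0.  -0.  -0.8] [-0.04 -0.17  0.01] 0.0516 13.1833
[0.50567761 0.04171879 0.1221577 ] [-0.55970075 -0.50533279  0.6237533 ] [-0.01348573 -0.02370285 -0.00828019] 13.2833
```

View pics/s9.png

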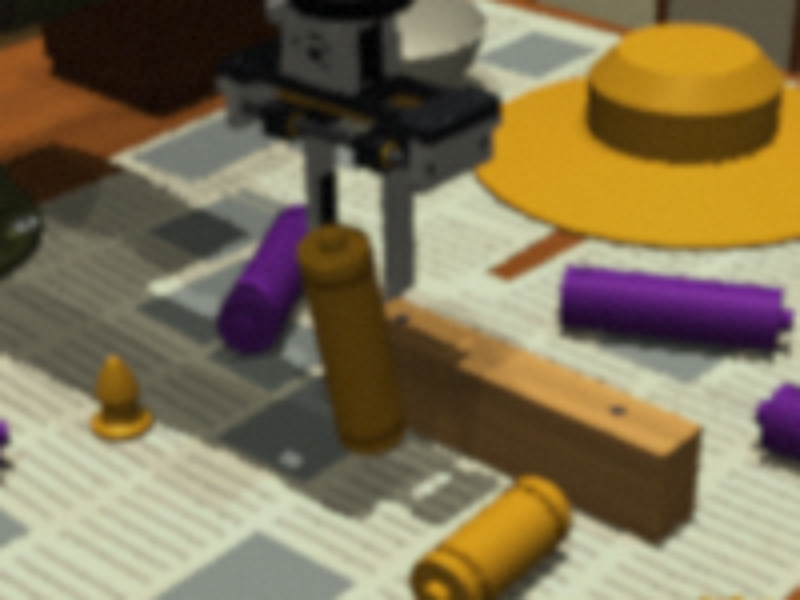

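```bash

python3 -m creep '{"translation":[[0,0,0],[-2,-3,0],[-2,-7,0],[-2,-11,0],[-2,-13,0]],"yaw":[0,0,0,0,0],"gripper":[80,80,80,100,120]}' 14; python3 ang.py
python3 -m creep '{"translation":[[0,0,0],[0,0,0],[0,0,0],[0,0,0],[0,0,0]],"yaw":[0,0,0,0,0],"gripper":[255,255,255,255,255]}' 14;python3 ang.py
```

```text
time_s: 13.7
ee_pos: [0.5037, 0.0281, 0.1222]
eef_rot: [3.129, 0.007, 1.587]
force: [-0.0, 0.7, -0.7]
grip_width: 0.0548
scene 810 x0 0.5037 off 0.0362 tilt 79.1 deg skew 0.014 rms mm 2.53 y -0.006..0.068 zmax 0.173 zmin 0.009
[0.5037 0.0281 0.1222] [-0.   0.7 -0.7] [-0.03 -0.02 -0.04] 0.0548 13.7
time_s: 14.17
ee_pos: [0.5036, 0.028, 0.1222]
eef_rot: [3.13, 0.007, 1.587]
force: [-1.9, 0.0, 1.2]
grip_width: 0.0478
scene 798 x0 0.5032 off 0.0363 tilt 79.7 deg skew 0.011 rms mm 2.50 y -0.005..0.063 zmax 0.173 zmin 0.007
[0.5036 0.028  0.1222] [-1.9  0.   1.2] [-0.15  0.34  0.04] 0.0478 14.1667
```

```bash

python3 -m creep '{"translation":[[0,4,0],[0,8,0],[0,12,-0.5],[0,15,-0.5],[0,18,-1]],"yaw":[0,0,0,0,0],"gripper":[255,255,255,255,255]}' 12; python3 ang.py
```

```text
time_s: 14.63
ee_pos: [0.5037, 0.0465, 0.1213]
eef_rot: [3.129, 0.007, 1.588]
force: [-0.7, -0.8, 4.2]
grip_width: 0.0476
scene 852 x0 0.5037 off 0.0455 tilt 86.6 deg skew -0.005 rms mm 2.31 y 0.014..0.063 zmax 0.173 zmin 0.006
[0.5037 0.0465 0.1213] [-0.7 -0.8  4.2] [-0.33  0.5  -0.05] 0.0476 14.6333
```

```bash

python3 -m creep '{"translation":[[0,2,-0.5],[0,4,-0.5],[0,6,-0.5],[0,6,-0.5]],"yaw":[0,0,0,0],"gripper":[255,255,255,255]}' 10; python3 ang.py
python3 -m creep '{"translation":[[0,0,0],[0,0,0],[0,0,0],[0,0,0],[0,0,0]],"yaw":[0,0,0,0,0],"gripper":[130,124,116,100,80]}' 10; python3 ang.py
```

```text
time_s: 15.02
ee_pos: [0.5036, 0.0532, 0.1204]
eef_rot: [3.13, 0.007, 1.588]
force: [-0.2, -0.7, 0.3]
grip_width: 0.0481
scene 864 x0 0.5036 off 0.0487 tilt 89.3 deg skew -0.009 rms mm 2.24 y 0.021..0.066 zmax 0.173 zmin 0.008
[0.5036 0.0532 0.1204] [-0.2 -0.7  0.3] [-0.14  0.16 -0.05] 0.0481 15.0167
time_s: 15.48
ee_pos: [0.5037, 0.053, 0.1205]
eef_rot: [3.13, 0.007, 1.588]
force: [0.2, 1.0, 0.2]
grip_width: 0.0604
scene 881 x0 0.5045 off 0.0505 tilt 90.6 deg skew -0.000 rms mm 2.18 y 0.023..0.063 zmax 0.172 zmin 0.009
[0.5037 0.053  0.1205] [0.2 1.  0.2] [-0.05 -0.12 -0.02] 0.0604 15.4833
```

```bash

python3 -m creep '{"translation":[[0,0,0],[0,0,0],[0,0,0],[0,0,0],[0,0,5]],"yaw":[0,0,0,0,0],"gripper":[0,0,0,0,0]}' 10
python3 -m creep '{"translation":[[0,0,20],[0,0,50],[0,0,80],[0,0,100],[0,0,120]],"yaw":[0,0,0,0,0],"gripper":[0,0,0,0,0]}' 10
python3 -m creep '{"translation":[[-15,-35,0],[-30,-70,0],[-45,-105,0],[-60,-140,0],[-75,-175,0]],"yaw":[0,0,0,0,0],"gripper":[0,0,0,0,0]}' 10
python3 ang.py; python3 - <<'E'
from h import *
from meas import col
c=shot('top'); d=shot('scene'); save(c,'a.png',(220,150,420,350),2); save(d,'b.png',(220,130,420,280),3)
a=cv2.imread('pics/a.png');b=cv2.imread('pics/b.png'); cv2.imwrite('pics/fin.png',np.hstack([cv2.resize(a,(300,300)),cv2.resize(b,(400,300))]))
m,P=col(c,(290,185,365,228)); Q=P[m]; Q=Q[Q[:,2]>.03]; print('short',Q[:,:2].mean(0))
E
```

```text
time_s: 15.95
ee_pos: [0.5033, 0.053, 0.1249]
eef_rot: [3.131, 0.007, 1.588]
force: [-0.8, 0.9, 0.0]
grip_width: 0.0932
time_s: 16.37
ee_pos: [0.5033, 0.053, 0.247]
eef_rot: [3.129, 0.007, 1.588]
force: [0.3, 0.8, 0.1]
grip_width: 0.0939
time_s: 16.78
ee_pos: [0.4272, -0.1233, 0.2475]
eef_rot: [3.129, 0.007, 1.588]
force: [0.7, -0.9, -0.0]
grip_width: 0.094
scene 897 x0 0.5042 off 0.0504 tilt 90.7 deg skew -0.000 rms mm 2.33 y 0.023..0.066 zmax 0.171 zmin 0.008
[ 0.4272 -0.1233  0.2475] [ 0.7 -0.9 -0. ] [-0.03 -0.16 -0.03] 0.094 16.7833
short [ 0.66281695 -0.01966179]
```

View pics/fin.png

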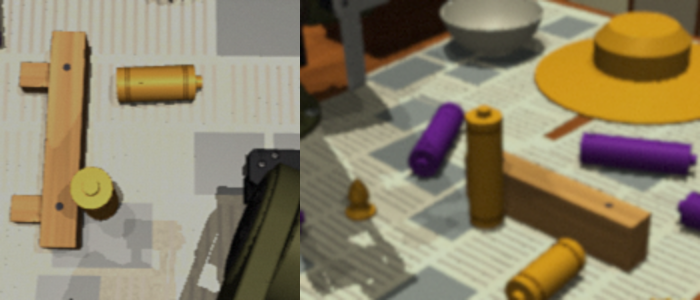

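Both views show the long column standing upright against the stop, top crop (92,189) and scene crop (485,165). The short one is where it was, and the gripper is clear.

```bash
python3 -c "
from station import ctrl
print(ctrl.hand_in())"
```

```text
the job is handed in; nothing more can be done
None
```

The longer column is standing upright against the stop, released, and the job is handed in at about 17 s of robot time. However, its foot did not stay at the stop and on the table all the way up.

**What I did:** I gripped the longer column near its head, slid it until its foot butted the stop (about 12 N), raised it and let go.

**Last checks:**
- **Upright:** the measured tilt is about 90° (the fit says 90.7°).
- **At the stop:** the axis is about 23 mm from the face, against 24 mm expected when touching, so it touches within measuring error.
- **Shorter column:** its position is unchanged to within 0.3 mm.
- **Robot:** the gripper is clear of everything. The largest wrist force I read was about 20 N.

**What went wrong on the way:**
- **First lift:** at 8 N grip the pads slipped off before the column rose, so I gripped it again.
- **Foot off the stop:** at about 40–60° of tilt the column crept in the pads, and its foot drifted about 15–20 mm off the face. I lifted the foot about 8 mm clear of the table to move it back, then finished the raise with the foot at the stop.
- **Leaning when first released:** it stayed jammed at about 79°, so I gripped it again to bring it fully upright.

The moves allow only shifts and a turn about the vertical, so the gripper could not lean over with the column.

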